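# Centre a feeder's loose tab in its free play

### The arm

A 7-joint arm with a two-finger parallel gripper is mounted at the origin on the work surface. World frame = base frame: x ahead of the robot, y to its left, z up, the work surface at z = 0. Lengths are in m, angles in rad, forces in N, time in s.
With the tool pointing down it reaches from about 0.425 to 0.875 m from the base axis. Payload 9.9 kg.
Tool frame: the origin (TCP) lies between the finger pads; the fingertips stand 17 mm ahead of it and the grasp point (between the pads) lies 2 mm behind it; z points along the fingers, y is the direction in which the jaws open and shut (so a half turn about z gives the same grasp; the last joint's range is limited). The gripper opens to 85 mm and grips with 20 to 120 N. Pads are 22 mm wide; open, the fingers measure 114 mm over their backs; the gripper's body (76 mm by 85 mm) begins 54 mm behind the grasp point. The pads swing forward as they close: fully open they stand 13 mm farther back than shut.
Start: joints at [-1.204, 0.576, 0.025, 1.437, -0.015, 1.129, -0.057], TCP at [0.294, 0.608, 0.248] pointing down, gripper open.
Joint ranges: [-2.76, 2.76], [-0.34, 2.15], [-1.52, 1.57], [0.19, 2.46], [-1.09, 4.23], [0.17, 1.99], [-2.82, 2.82]. Speed limits (rad/s): [2.22, 2.22, 3.01, 3.01, 3.14, 3.14, 3.14].

### API

Orientations are given as a unit quaternion [w, x, y, z].
In Python, from cell import ctrl gives the robot as it stands. Calls block until the motion is done:
- ctrl.move_pose(position, orientation): joint-space move of the TCP to a pose.
- ctrl.move_l(position, frame=None, vel=0.15, force_limit=None): straight line of the TCP; frame=None keeps the orientation; vel is the mean speed in m/s. With force_limit (N) it stops when the force on the tool has changed by that much, and returns True; else False.
- ctrl.move_j(angles): joint-space move.
- ctrl.set_gripper(opening): finger opening in m; the grip force is fixed at half the most; returns when the fingers have stopped.
- ctrl.dwell(seconds).
- ctrl.ik(position, orientation): joint angles nearest the present ones, or None.
- ctrl.read_state(): the state.
- ctrl.capture(name): name is "scene" or "top" or "wrist"; returns the picture (384x512x3 uint8, blue, green, red); there is no depth.
- ctrl.calibration(name): a dict with "fx", "fy", "cx", "cy" (pixels), "rvec" (rotation vector, rad) and "tvec" (3), from world to camera coordinates, as OpenCV has them. Camera axes: x right, y down, z forward; pixel columns grow to the right and rows downward; lengths in m; the calibration is good to about 2 mm. A picture is of the moment at which its call begins: read the wrist's pose just before it. calibration takes no time and is no camera call; for the wrist camera it gives the pose at the moment of the call.
A pose or a line that the arm cannot do raises ctrl.MotionError and nothing moves.
- ctrl.job_done(): hands the job in, once; it reports no verdict.
Trained networks look in the newest picture that a camera, given by its name, has taken for a name from the list of things; names that differ only in an ending like _2 or _b are one class to them, and where a whole thing is asked for, a point or a joint stands for the part that bears it (a point fixed in the world has none). Each returns a list of dicts, best first, with "confidence" (0 to 1); they miss things now and then, are a little off and sometimes report something else, mostly with a low value. They report only what shows in the picture. A call takes as long as a camera call.
- ctrl.regions_of(camera, thing): "mask" (384x512 bool, what is visible of it) and "box" ([left, top, right, bottom] in pixels, round what is visible of it).
The state is a dict: "t": time; "joint_pos": joint angles; "joint_velocities": joint speeds; "effort": joint torques, N m; "tool_pos": TCP position; "tool_rot": TCP orientation; "force": force on the tool from outside, world axes, zero at the start; "moment": the same for the moment, N m; "opening": finger opening in m.
Only numpy, scipy, OpenCV 4.12 (cv2) and the standard library are available. Lean on these libraries where they do the work, as an engineer would, in place of code of your own. Each camera call takes 0.05 s, during which the arm holds its last target.

### The job

The orange tab on the pellet feeder drives the dark steel dosing gate through a worn, loose link. Gently nudge the tab towards the red end until the gate just resists, then back towards the blue end until it just resists there too, and finally leave the tab by itself in the middle of the free play you found. The gate must stay where it is set (a few millimetres of creep is fine), and leave the bowl, scoop, comb and tin undisturbed.

Things in the scene. Friction and masses are not known exactly. Their poses are not given: they have to be found in the camera images.
- feeder: Pellet feeder fixed to the bench: aluminium base 110 mm wide, from y = -180 to +280 mm, with two low rails (tops 30 mm above the bench, black tick every 10 mm). Origin at bench height on the rails' centre line; its own y axis runs along the rails towards the red end, x across them, z up. The tab and the gate slide only along this y.
- red_end (a point): Top centre of the red crossbar at the feeder's red end, y = +122 mm from the feeder's origin, 44 mm above the bench, 90 x 16 mm. Just behind it stands the green hopper (y = +132 to +268 mm, 168 mm high).
- blue_end (a point): Top centre of the blue end block at the feeder's other end, y = -172 mm from the feeder's origin, 46 mm above the bench, 90 x 16 mm.
- tab_top (a point): Centre of the orange tab's top, 100 mm above the bench. Upright plate 45 mm wide across the rails, 12 mm thick along them, standing on a black foot 50 x 40 mm (top 32 mm above the bench). Slides with about 1 N of drag within the play and stays where left; at either end of the play it meets the gate and can then only drag the gate along. Axes parallel to the feeder's.
- tab_foot (a point): Centre of the tab's black foot, 27 mm above the bench, straight below the tab's top. The play's ends (a few centimetres apart) are hidden and unmarked: find them by feel or by seeing the gate start to move. They move with the gate, but their place along it differs every time.
- gate: Dark steel dosing gate, a strip 56 mm wide sliding between the rails under the tab; stays where left, takes about 11 N to move. Its origin is a reference point at bench height on the feeder's centre line, axes parallel to the feeder's; it starts up to 10 mm either way from the feeder's origin.
- gate_pin (a point): Centre of the top of the yellow pin (14 mm across, top 40 mm above the bench) fixed on the gate, at y = -95 mm from the gate's origin, on the blue side of the tab: it shows where the gate is.
- bowl: Speckled ceramic feed bowl, 140 mm across, 50 mm high, a willow chew ball in it; origin under its centre. Bystander.
- scoop: Green plastic scoop, 180 mm long overall, 35 mm high; origin under the centre of its 80 x 60 mm bowl, handle to its -x. Bystander.
- comb: Stainless steel comb, 150 x 36 mm, 6 mm thick, lying flat, long along its x; origin under its middle. Bystander.
- tin: Closed aluminium tin 80 x 110 mm, 56 mm high; origin under its centre. Bystander.

How it is judged:
By the outcome, as a careful person would: the job done as asked, in the order asked, and still so for the second after the job is handed in, with the robot touching nothing.
It also fails if it takes over 48 s, if anything falls off the work surface, if the arm or the gripper's body presses on something with over 40 N, if the wrist force passes 120 N, or if a joint passes its speed limit or range.

## Working session

There is one attempt and no reset: what is moved stays moved. The work goes in short steps, each a Python script; the robot and the scene stay as the last script left them, time stands still between calls to the robot, and variables do not carry over. Pictures are saved under pics/ and viewed, and the job is handed in when it is done.

```bash
ls; mkdir -p pics
python3 - <<'E'
from cell import ctrl
import cv2
s=ctrl.read_state();print(s)
for c in ("scene","top"):
    im=ctrl.capture(c);cv2.imwrite(f"pics/{c}0.png",im);print(ctrl.calibration(c))
    for n in ("feeder","tab_top","gate_pin","red_end","blue_end"):
        try: print(c,n,[(r["confidence"],r["box"]) for r in ctrl.regions_of(c,n)][:3])
        except Exception as e: print(n,e)
print(ctrl.read_state()["t"])
E
```

```text
pics
{'t': 0.0, 'joint_pos': array([-1.20379887,  0.57655471,  0.02483581,  1.43789405, -0.01505355,
        1.12900614, -0.05650331]), 'joint_velocities': array([ 1.42348724e-04,  4.65030075e-04,  5.38904401e-04,  9.14426798e-05,
        5.29156149e-04, -1.16348373e-03, -7.20359951e-04]), 'effort': array([-3.50786297e-05, -7.65787411e+01,  2.24984251e+00, -2.85991323e+01,
        1.50632526e-02,  1.25020705e-02, -1.50343533e-05]), 'tool_pos': array([0.29387653, 0.60720025, 0.24743217]), 'tool_rot': array([-1.70246872e-04,  2.23487643e-01,  9.74706401e-01, -8.21956259e-04]), 'force': array([ 0.56213978, -0.96902604, -0.58788972]), 'moment': array([ 0.06585513, -0.0789691 ,  0.01412951]), 'opening': 0.08544305592843529}
{'fx': 459.4422780933803, 'fy': 459.4422780933803, 'cx': 250.75148437767416, 'cy': 188.59730646731686, 'rvec': array([ 1.15355071,  2.57580236, -0.76149304]), 'tvec': array([ 0.47142741, -0.28934253,  1.23265737])}
scene feeder [(0.57, [216.9, 146.5, 440.3, 289.5])]
scene tab_top [(0.82, [278.2, 169.3, 303.5, 206.6])]
scene gate_pin [(0.89, [246.4, 169.6, 348.2, 241.3])]
scene red_end [(0.67, [214.5, 150.9, 442.6, 288.2]), (0.17, [194.1, 218.6, 261.6, 286.7])]
scene blue_end [(0.95, [215.4, 150.7, 443.1, 284.8]), (0.32, [251.2, 171.5, 348.2, 237.1])]
{'fx': 376.77398839613727, 'fy': 376.77398839613727, 'cx': 252.0314596929448, 'cy': 189.77214807056896, 'rvec': array([ 2.18205751, -2.14271249,  0.12655266]), 'tvec': array([-0.10873376,  0.61973115,  0.81736719])}
top feeder [(0.92, [71.8, 193.6, 298.9, 277.1])]
top tab_top [(0.59, [215.2, 212.8, 236.2, 237.7])]
top gate_pin [(0.79, [156.1, 208.5, 267.6, 251.3])]
top red_end [(0.75, [71.7, 191.8, 300.1, 276.3])]
top blue_end [(0.57, [71.8, 193.8, 304.2, 277.8])]
0.6
```

Run:
```python
import cv2
a=cv2.imread("pics/top0.png")
cv2.imwrite("pics/top0b.png",cv2.resize(a[150:300,50:330],(784,420),interpolation=cv2.INTER_CUBIC))
```

```text
(no output)
```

View pics/top0.png

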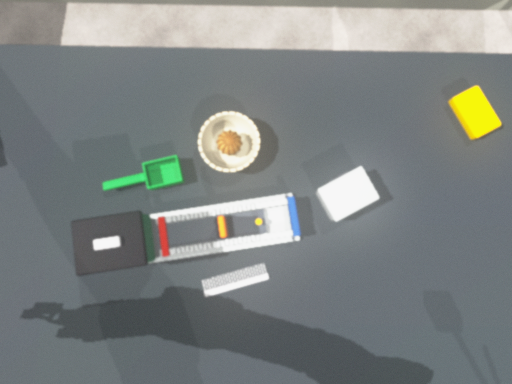

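View pics/scene0.png

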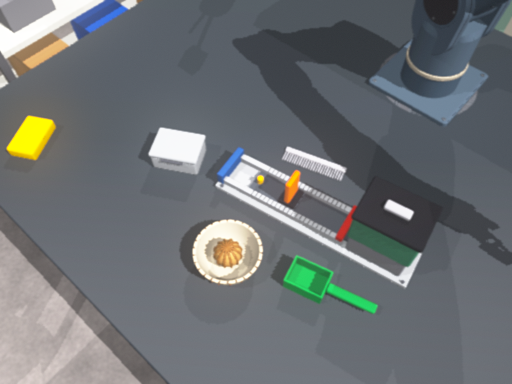

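```bash
sleep 1
```

```text
(no output)
```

View pics/top0b.png

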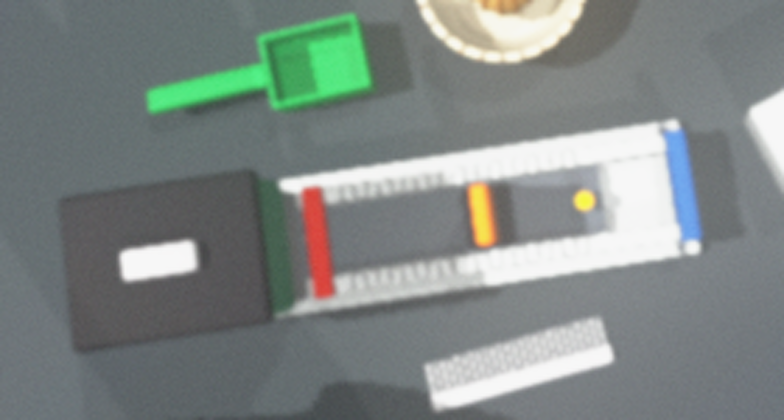

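The top view shows the red bar at about (163,237), the orange tab at (222,227), the yellow pin at (259,222) and the blue block at (294,216). The way to the tab is clear. Next I'll locate these precisely by colour in both cameras.

```bash
cat > h.py <<'E'
import cv2,numpy as np
def ray(cal,u,v,z):
    R=cv2.Rodrigues(np.array(cal["rvec"]))[0];t=np.array(cal["tvec"])
    d=R.T@np.array([(u-cal["cx"])/cal["fx"],(v-cal["cy"])/cal["fy"],1]);o=-R.T@t
    return o+d*(z-o[2])/d[2]
def proj(cal,p):
    K=np.array([[cal["fx"],0,cal["cx"]],[0,cal["fy"],cal["cy"]],[0,0,1.]])
    return cv2.projectPoints(np.array(p,float).reshape(-1,3),np.array(cal["rvec"]),np.array(cal["tvec"]),K,None)[0].reshape(-1,2)
HR={"red":((0,6),(175,180)),"orange":((8,18),),"yellow":((22,33),),"blue":((100,120),)}
def blob(im,c,box,smin=150,vmin=80):
    h=cv2.cvtColor(im,cv2.COLOR_BGR2HSV).astype(int);m=np.zeros(h.shape[:2],bool)
    for a,b in HR[c]: m|=(h[...,0]>=a)&(h[...,0]<=b)
    m&=(h[...,1]>smin)&(h[...,2]>vmin)
    k=np.zeros_like(m);l,t,r,b=[int(x) for x in box];k[t:b,l:r]=1;m&=k
    n,lab,st,ce=cv2.connectedComponentsWithStats(m.astype(np.uint8))
    if n<2:return None
    i=1+np.argmax(st[1:,4]);return ce[i],st[i],lab==i
E
python3 - <<'E'
from h import *
from cell import ctrl
for c,box in (("top",(140,185,310,285)),("scene",(210,140,365,260))):
    cal=ctrl.calibration(c);im=cv2.imread(f"pics/{c}0.png");P={}
    for n,z in (("red",.044),("orange",.1),("yellow",.04),("blue",.046)):
        b=blob(im,n,box)
        if b is None: print(c,n,None);continue
        P[n]=ray(cal,*b[0],z);print(c,n,b[0].round(1),b[1],P[n].round(4))
    ax=P["red"]-P["blue"];L=np.linalg.norm(ax[:2]);ax=ax[:2]/L
    o=P["blue"][:2]+ax*.172
    print("L",L,"axis",ax,"origin",o)
    for n in P: d=P[n][:2]-o;print(n,"y",d@ax,"x",d@[ax[1],-ax[0]])
    print("cam",ray(cal,0,0,0)*0+(-cv2.Rodrigues(cal["rvec"])[0].T@cal["tvec"]))
E
```

```text
top red [163. 236.] [159 218   9  37 220] [0.5142 0.0974 0.044 ]
top orange [224.3 227.6] [222 217   5  21  32] [ 0.5343 -0.0414  0.1   ]
top yellow [221.3 226.1] [219 217   6  20  74] [ 0.5385 -0.0304  0.04  ]
top blue NoneTraceback (most recent call last):
  File "<stdin>", line 9, in <module>
KeyError: 'blue'
```

Run:
```python
from h import *
from cell import ctrl
for c,pts in (("top",((163,236),(222,227),(225,230),(259,222),(294,217))),("scene",((345,224),(292,187),(261,180),(232,165)))):
    im=cv2.imread(f"pics/{c}0.png");h=cv2.cvtColor(im,cv2.COLOR_BGR2HSV)
    for u,v in pts: print(c,u,v,h[v,u],h[v,u+2],h[v-3,u])
HR.update(orange=((8,27),),yellow=((22,33),),blue=((95,125),))
for c,box,yb in (("top",(140,185,310,285),(250,210,275,235)),("scene",(210,140,365,260),(250,170,272,192))):
    cal=ctrl.calibration(c);im=cv2.imread(f"pics/{c}0.png");P={}
    for n,z in (("red",.044),("orange",.1),("yellow",.04),("blue",.046)):
        b=blob(im,n,yb if n=="yellow" else box,100,60)
        if b is None: print(c,n,None);continue
        P[n]=ray(cal,*b[0],z);print(c,n,b[0].round(1),b[1],P[n].round(4))
    ax=P["red"]-P["blue"];L=np.linalg.norm(ax[:2]);ax=ax[:2]/L
    o=P["blue"][:2]+ax*.172
    print("L",L,"axis",ax,"origin",o)
    for n in P: d=P[n][:2]-o;print(n,"y",d@ax,"x",d@[ax[1],-ax[0]])
    print("cam",(-cv2.Rodrigues(cal["rvec"])[0].T@cal["tvec"]))
```

```text
top 163 236 [  2 181 216] [  2 178 206] [  2 179 218]
top 222 227 [ 26 177 247] [ 17 174 246] [ 25 176 247]
top 225 230 [ 13 168 239] [ 10  98 145] [ 11 155 221]
top 259 222 [ 30 179 247] [ 26 140 244] [ 28 139 247]
top 294 217 [107 135 236] [108 129 225] [107 133 235]
scene 345 224 [  1 201 197] [  1 199 197] [  1 190 184]
scene 292 187 [ 15 229 251] [ 15 228 250] [ 19 255 254]
scene 261 180 [ 27 255 255] [ 19 158 212] [ 30 255 255]
scene 232 165 [109 154 184] [109 149 168] [108 168 231]
top red [163.  236.1] [158 217  11  39 294] [0.514  0.0975 0.044 ]
top orange [221.9 226.4] [217 216  11  22 189] [ 0.5366 -0.0364  0.1   ]
top yellow [258.1 221.2] [255 218   7   7  40] [ 0.5508 -0.1122  0.04  ]
top blue [293.6 215.7] [288 197  12  38 260] [ 0.5642 -0.1909  0.046 ]
L 0.292660911515671 axis [-0.17131776  0.98521583] origin [ 0.53470899 -0.02141946]
red y 0.120660911515671 x -2.5963718822737674e-17
orange y -0.015112166689773542 x -0.000700071882030262
yellow y -0.09219403536266625 x 0.000262119017449525
blue y -0.17199999999999996 x -2.9231203114207146e-17
cam [ 0.52318208 -0.09720825  0.8836345 ]
scene red [345.5 224.9] [336 205  21  37 261] [0.525  0.1024 0.044 ]
scene orange [227.5 250.4] [214 239  28  21 483] [ 0.746  -0.0203  0.1   ]
scene yellow [260.4 178.5] [258 176   6   7  31] [ 0.5527 -0.1077  0.04  ]
scene blue [230.1 163.8] [217 147  27  36 378] [ 0.5709 -0.1825  0.046 ]
L 0.28858474331822376 axis [-0.15905737  0.98726934] origin [ 0.54353036 -0.01266506]
red y 0.11658474331822381 x -2.0473969991729043e-17
orange y -0.03976425076213342 x 0.19864649647203592
yellow y -0.09523910474777417 x -0.006076890188913538
blue y -0.172 x -2.9066452531378774e-17
cam [0.98335805 0.26473114 0.88788033]
```

Top-camera geometry is consistent: red to blue measures 293 mm against 294 nominal. The tab is at feeder y of about -15 mm. I'll straddle it with the jaws along the rails, part-open, and stop above it first to check.

```bash
cat >> h.py <<'E'
from scipy.spatial.transform import Rotation as Ro
A=np.array([-0.1713,0.9852,0.]);O=np.array([0.5347,-0.0214,0.])
Rm=np.stack([np.cross(A,[0,0,-1]),A,[0,0,-1.]],1);q=Ro.from_matrix(Rm).as_quat();Q=[q[3],q[0],q[1],q[2]]
def fy(p): return float((np.array(p)-O)@A)
E
python3 - <<'E'
from h import *
from cell import ctrl
p=O+A*(-0.0135)
for sgn in (1,):
    pre=[*p[:2],.19]
    print(ctrl.ik(pre,Q))
ctrl.move_pose(pre,Q)
ctrl.set_gripper(0.030)
s=ctrl.read_state();cal=ctrl.calibration("wrist");cv2.imwrite("pics/w1.png",ctrl.capture("wrist"))
cv2.imwrite("pics/s1.png",ctrl.capture("scene"));print(s["t"],s["tool_pos"],s["opening"],s["force"],fy(s["tool_pos"]))
print(proj(cal,[*p[:2],.1]),proj(cal,[O+A*.122+[0,0,.044],O-A*.172+[0,0,.046],O-A*.092+[0,0,.04]]))
E
```

```text
[-0.07604707  0.43787794  0.07693263  1.88016685 -0.04437304  0.82517519
  1.76671512]
3.625 [ 0.53702927 -0.03469096  0.19000861] 0.030329026569758135 [ 0.44091084  0.97809725 -0.15104398] -0.013493255006151113
[[250.65826585 197.82478771]] [[399.36743468 179.95975468]
 [ 75.27474679 180.67366137]
 [165.54795305 179.09440819]]
```

View pics/w1.png

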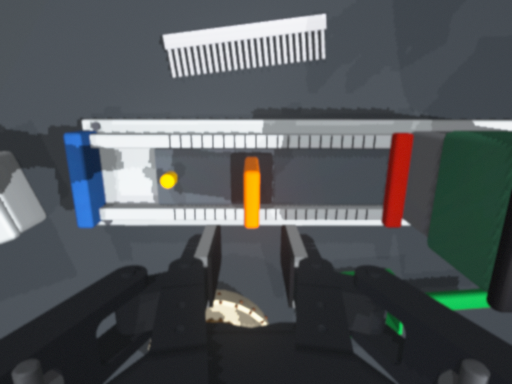

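View pics/s1.png

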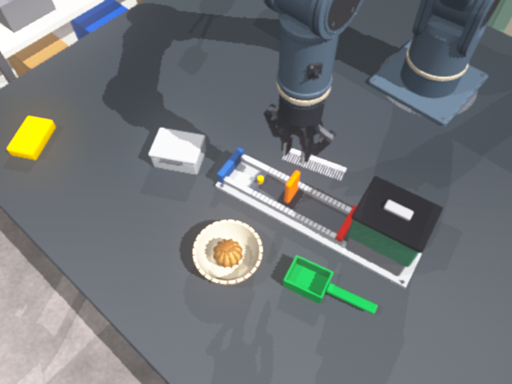

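The wrist view shows the tab at column 252 (predicted 251), between the jaws and aligned with the rails. The pin is at (168,180). Now I'll descend astride the tab and nudge it towards red.

```bash
cat >> h.py <<'E'
def pin(ctrl,name):
    s=ctrl.read_state();cal=ctrl.calibration("wrist");im=ctrl.capture("wrist");cv2.imwrite(f"pics/{name}.png",im)
    pr=proj(cal,O-A*.093+[0,0,.04])[0]
    HR.update(yellow=((22,33),))
    b=blob(im,"yellow",(max(pr[0]-30,0),max(pr[1]-30,0),pr[0]+30,pr[1]+30),130,100)
    return None if b is None else (b[0].round(1),b[1][4],round(1000*fy(ray(cal,*b[0],.04)),2))
E
python3 - <<'E'
from h import *
from cell import ctrl
p=O+A*(-0.0135)
print("pin0",pin(ctrl,"w2"))
print(ctrl.move_l([*p[:2],.080],vel=.1,force_limit=8))
ctrl.dwell(.3)
s=ctrl.read_state();print(s["t"],fy(s["tool_pos"]),s["tool_pos"],s["opening"],s["force"]@A,s["force"]);print("pin1",pin(ctrl,"w3"))
g=O+A*(-0.0135+.06)
hit=ctrl.move_l([*g[:2],.080],vel=.018,force_limit=5)
s=ctrl.read_state();print(hit,s["t"],fy(s["tool_pos"]),s["force"]@A)
ctrl.dwell(.1)
s=ctrl.read_state();print(s["t"],fy(s["tool_pos"]),s["tool_pos"],s["force"]@A,s["opening"]);print("pin2",pin(ctrl,"w4"))
E
```

```text
pin0 (array([168.3, 179.7]), np.int32(209), -89.53)
False
5.325 -0.013489730658944286 [ 0.53714295 -0.03466761  0.08029386] 0.029890972049191108 -0.7993989533601343 [ 0.80719452 -0.67105819 -0.30902702]
pin1 (array([120.9, 220.3]), np.int32(583), -88.18)
True 7.375 0.023680738027505862 -1.2354221248889883
7.475 0.023761117983519413 [0.53056943 0.00199987 0.07969159] -2.3492345778708716 0.029926294779997725
pin2 (array([ 58.8, 220.7]), np.int32(637), -86.31)
```

View pics/w4.png

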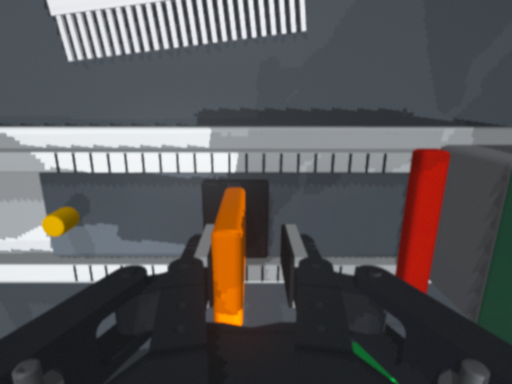

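View pics/w3.png

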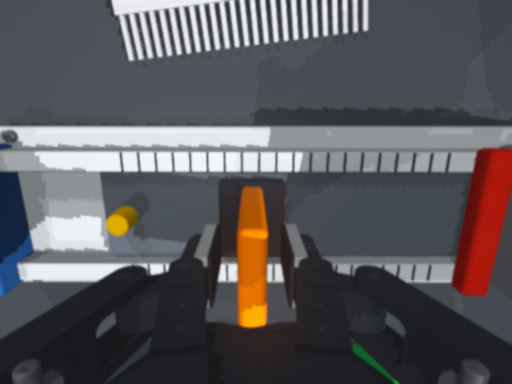

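The tab travelled about 28 mm with the jaw before the stop, and the pin kept its place relative to the ticks to within 1–2 mm. The stop needs confirming, so I'll nudge again slowly.

Run:
```python
from h import *
from cell import ctrl
def rep(l):
    s=ctrl.read_state();print(l,round(s["t"],2),round(1000*fy(s["tool_pos"]),2),"F",round(s["force"]@A,2))
cur=fy(ctrl.read_state()["tool_pos"])
for k in range(1,7):
    g=O+A*(cur+.0005*k); h=ctrl.move_l([*g[:2],.080],vel=.005,force_limit=5);ctrl.dwell(.05);rep(h)
    if h or abs(ctrl.read_state()["force"]@A+.8)>5.0: break
print(pin(ctrl,"w5"))
```

```text
False 7.85 23.9 F -3.92
False 8.15 24.12 F -5.99
(array([ 58.5, 220.9]), np.int32(639), -86.32)
```

Resistance rises steeply (about 10 N/mm) at TCP y = 23.8–24.1 mm with the pin still, so this is the real end. Now towards blue.

Run:
```python
from h import *
from cell import ctrl
def rep(l):
    s=ctrl.read_state();print(l,round(s["t"],2),round(1000*fy(s["tool_pos"]),2),"F",round(s["force"]@A,2),s["opening"])
g=O+A*.010; ctrl.move_l([*g[:2],.080],vel=.05);ctrl.dwell(.15);rep("free");print(pin(ctrl,"w6"))
g=O-A*.055; h=ctrl.move_l([*g[:2],.080],vel=.016,force_limit=5);rep(h);ctrl.dwell(.1);rep("settled");print(pin(ctrl,"w7"))
cur=fy(ctrl.read_state()["tool_pos"])
for k in range(1,7):
    g=O+A*(cur-.0005*k); h=ctrl.move_l([*g[:2],.080],vel=.005,force_limit=5);ctrl.dwell(.05);rep(h)
    if h or abs(ctrl.read_state()["force"]@A+.8)>5.0: break
print(pin(ctrl,"w8"))
```

```text
free 8.79 10.41 F -0.33 0.029660925669825165
(array([ 81.1, 220.5]), np.int32(610), -86.99)
True 11.58 -38.9 F 2.88 0.030149607201410716
settled 11.68 -38.96 F 1.34 0.030299519828922216
(array([162.9, 222.3]), np.int32(561), -89.3)
False 12.12 -39.11 F 2.75 0.030210874930631924
False 12.42 -39.3 F 5.55 0.03026393098696344
(array([163.3, 222.2]), np.int32(562), -89.42)
```

View pics/w8.png

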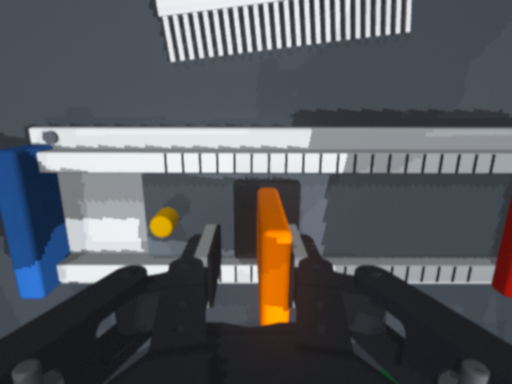

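View pics/w6.png

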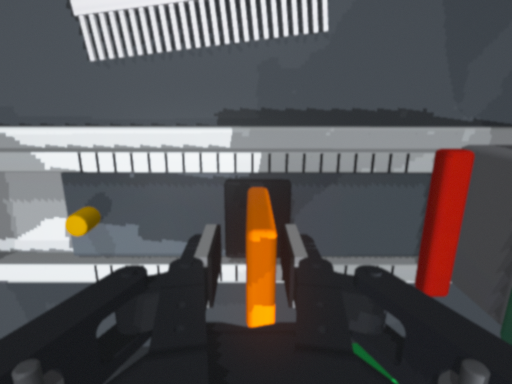

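The blue end is at TCP y = -39.0 mm. The pin's apparent shift is linear with camera offset (about 0.05 mm/mm throughout), so it is parallax and the gate hasn't moved. By symmetry the tab's middle is (23.8 - 39.0)/2 = -7.6 mm. I'll push the tab back there with the blue-side jaw (offset 15 - 6 = 9 mm), then centre the tool to check.

Run:
```python
from h import *
from cell import ctrl
def rep(l):
    s=ctrl.read_state();print(l,round(s["t"],2),round(1000*fy(s["tool_pos"]),2),"F",round(s["force"]@A,2),s["opening"])
g=O-A*.026; ctrl.move_l([*g[:2],.080],vel=.04);rep("a")
g=O+A*.00145; print(ctrl.move_l([*g[:2],.080],vel=.015,force_limit=6));ctrl.dwell(.15);rep("pushed");print(pin(ctrl,"w9"))
g=O-A*.0076; ctrl.move_l([*g[:2],.080],vel=.02);ctrl.dwell(.1);rep("centred");print(pin(ctrl,"w10"))
```

```text
a 12.97 -26.1 F 0.03 0.030402979902375456
False
pushed 15.1 1.41 F -0.11 0.030260159779394228
(array([ 95.8, 220.8]), np.int32(599), -87.5)
centred 15.85 -7.47 F -0.13 0.030179777588384898
(array([110.7, 220.9]), np.int32(596), -87.84)
```

View pics/w10.png

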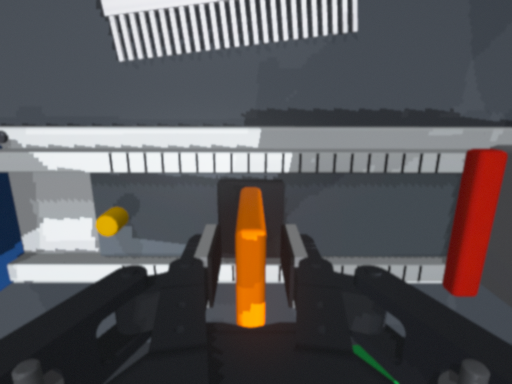

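The tab sits midway between the jaws: its base centre is at column ~250.5 against ~251.8 for the mean of the two contact views, about 0.5 mm off. I'll retreat straight up, do a final check and hand in.

Run:
```python
from h import *
from cell import ctrl
HR.update(orange=((8,27),))
g=O-A*.0075
ctrl.move_l([*g[:2],.19],vel=.1);ctrl.dwell(.2)
s=ctrl.read_state();print(s["t"],fy(s["tool_pos"]),s["force"]);print("pin",pin(ctrl,"w11"))
cv2.imwrite("pics/s2.png",ctrl.capture("scene"))
cal=ctrl.calibration("wrist");print(proj(cal,O-A*.0076+[0,0,.1]))
for n in ("w2","w11"):
    b=blob(cv2.imread(f"pics/{n}.png"),"orange",(220,140,290,235),100,60);print(n,b[0],b[1])
```

```text
17.35 -0.007465465235528884 [-0.43346658 -0.10597524 -0.92746545]
pin (array([161.7, 180.6]), np.int32(216), -89.31)
[[250.42098941 198.46935535]]
w2 [251.30367347 191.66122449] [ 242  156   19   73 1225]
w11 [250.2767498  192.62751408] [ 241  157   19   73 1243]
```

View pics/w11.png

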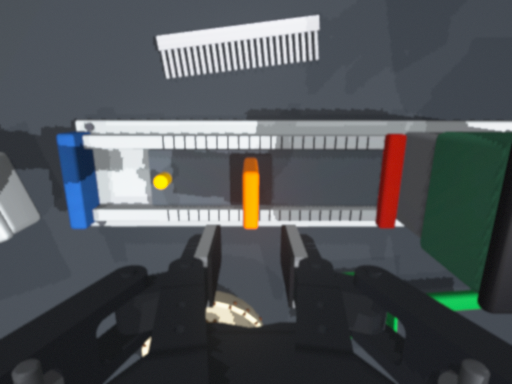

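View pics/s2.png

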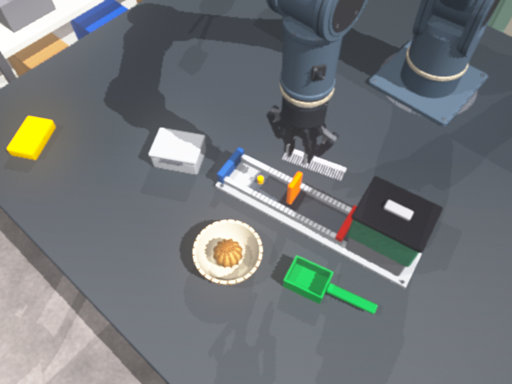

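The wrist view has the tab at column 250.3 (predicted 250.4 for the middle). The pin is at y = -89.3 mm against -89.5 mm before from the same height, so the gate is unmoved. In the scene view the bowl, scoop, comb and tin are where they were, and the gripper is clear.

Run:
```python
from cell import ctrl
print(ctrl.job_done())
```

```text
the job is handed in; nothing more can be done
None
```

The job is handed in: I nudged the tab to both ends of its free play and left it in the middle, with the gripper withdrawn above it. It took about 17.4 s of robot time.

- **Ends found:** with the part-open jaws straddling the tab, I pushed towards red, then blue. Each time I stopped when the force had risen by about 5 N, well under the gate's 11 N, and confirmed the stop with 0.5 mm nudges. The tool stopped at +23.8 mm and -39.0 mm along the rails, so the play is about 45 mm and its middle is at about -7.6 mm.
- **Tab position:** I pushed the tab to that point and backed off. With the tool centred over the middle, one wrist view put the tab about 0.5 mm to the blue side, and the view from above agreed to within about 0.1 mm.
- **Gate:** the yellow pin read -89.5 mm before and -89.3 mm after, from the same camera height. Readings varied by about 3 mm while pushing, in step with the camera's position, so I took that as parallax. The top camera read -92 mm at the start, which is a difference between cameras rather than movement.
- **Other items:** the bowl, scoop, comb and tin look unmoved in the scene view. No check failed.

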